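Refit the coffee dispenser's agitator and hold its dosing slide open

TASK

The instant-coffee dispenser has just been washed: put the paddle wheel back over the spindle on its deck, hub up and fully down, then slide the retaining collar down the spindle until it sits on the hub. Then pull the spring-return dosing slide out by its bar until the full-dose line, 50 mm out, is level with the front of the casing, and keep it there so I can check that the chute is clear: finish while still gripping the bar, with the slide held at the line. Leave the mug under the chute, the drying mat's spoon and everything else where they stand.

Things in the scene. Friction and masses are not known exactly. Their poses are not given: they have to be found in the camera images.
- dispenser: Coffee dispenser, hopper off, fixed to the desk: foot plate 210 x 130 x 14 mm, rear column, grey head 165 mm deep and 126 mm wide with a steel deck 168 mm above the desk. Origin on the desk under the foot plate's middle; -x points out of the front (the way the slide is pulled), z up. A hopper rim (inside radius 51 mm; 11 mm high with its lugs, which reach in to 44 mm radius) rings the spindle.
- spindle_foot (a point): Foot of the upright steel spindle, on the deck (168 mm above the desk); axes as the dispenser's. The spindle is 12 mm in diameter and 60 mm tall; its top 8 mm taper to 6 mm diameter.
- slot_front (a point): Middle of the casing's front face where the slide comes out, 142 mm above the desk; axes as the dispenser's, -x out of the front.
- paddle_wheel: White plastic paddle wheel, about 50 g: hub 30 mm in diameter, 32 mm tall, 15 mm through bore; a low 36 mm flange and four paddles to 40 mm radius, all 8 mm high, round its lower end. Origin on the bore axis at the underside; z up the hub. Starts hub up on the drying mat (3 mm thick). Home when its underside lies on the deck.
- collar: Knurled steel retaining collar, a ring 36 mm in outside diameter, 15 mm bore, 18 mm high, about 70 g, same both ways up. Origin on the bore axis at the underside, z along the bore. It starts flat on the drying mat. It is home when it sits on the hub, its underside 32 mm above the deck.
- collar_mid (a point): The middle of the collar on its axis, 9 mm above its underside.
- dose_slide (a joint): Travel of the dosing slide in m: 0 shut, grows as it is pulled out, stop at 0.075. The spring draws it back with about 4 N when shut and 9 N at 0.050; let go, it shuts. Its white top has two black lines across: half dose (short, 40 mm) and full dose (full width, 74 mm), level with the casing front at 0.025 and 0.050.
- pull_bar (a point): Steel pull bar of the slide: a level round bar 12 mm in diameter, 96 mm long along the dispenser's y, on two 10 mm stems 84 mm apart. Origin at its middle, 142 mm above the desk; axes as the dispenser's. Behind it an open gap of 34 mm to the slide's front plate (98 mm wide, top 152 mm above the desk); below it nothing but the mug (rim 96 mm above the desk) and foot plate. Moves with the slide.
- mat: Dark rubber drying mat 200 x 280 x 3 mm, flat and fixed on the desk; origin at the centre of its underside.
- mug: Matte black mug 80 mm in diameter, 82 mm tall, standing on the foot plate under the chute; origin at the centre of its underside. To be left alone.
- spoon: Steel spoon 150 mm long lying on the far edge of the drying mat. To be left alone.
- coffee_jar: Closed coffee jar 78 mm in diameter, 128 mm tall, origin at the centre of its underside. To be left alone.
- canister: Green plastic canister with clip-on lid, 100 x 100 x 129 mm, origin at the centre of its underside. To be left alone.
- hopper: Clear plastic hopper of the dispenser, an open tube 132 mm in diameter and 150 mm tall, standing on the desk; origin at the centre of its underside. To be left alone.
- hopper_lid: Grey hopper lid, a disc 136 mm in diameter with a knob, 26 mm tall, flat on the desk; origin at the centre of its underside. To be left alone.
- creamer_jug: Stainless creamer jug 78 mm in diameter, 100 mm tall, with a handle; origin at the centre of its underside. To be left alone.
Not all that is in view belongs to the job. What is meant by the collar is not turquoise, and is the smaller of those in its own colour.

How it is judged (in metres and radians):
On the way, in this order (a step that is already met when the one before it is completed fails the run):
1. the paddle wheel is on the spindle, hub up, fully down on the deck, the collar not yet on (horizontal distance between paddle_wheel and spindle_foot below 0.004 m and z of paddle_wheel in the frame of spindle_foot below 0.003 m and angle between paddle_wheel's own z axis and vertical below 0.08 rad and horizontal distance between collar_mid and spindle_foot above 0.05 m), for 0.2 s.
2. the collar is on the spindle, seated on the hub of the wheel, with the slide still shut (horizontal distance between collar_mid and spindle_foot below 0.004 m and z of collar_mid in the frame of spindle_foot below 0.044 m and z of paddle_wheel in the frame of spindle_foot below 0.003 m and value of joint dose_slide below 0.01 m), for 0.2 s.
3. the slide is pulled out to the full-dose line and held there by the fingers on its bar (value of joint dose_slide between 0.045 and 0.055 m and contact force between the fingers and dose_slide above 3 N), for 0.5 s.
At the end, for the whole second after the job is handed in: The fingers hold the bar (3 N or more) with the slide still, 45 to 55 mm out; the paddle wheel is hub up round the spindle, its underside within 3 mm of the deck, and the collar round the spindle within 3 mm of its seat on the hub, both released and at rest; no bystander moved (all of step 3 and velocity of joint dose_slide between -0.01 and 0.01 m/s and horizontal distance between each of paddle_wheel, collar_mid and spindle_foot below 0.004 m and z of paddle_wheel in the frame of spindle_foot below 0.003 m and angle between paddle_wheel's own z axis and vertical below 0.08 rad and z of collar_mid in the frame of spindle_foot between 0.038 and 0.044 m and contact force between the fingers and paddle_wheel below 0.1 N and contact force between the fingers and collar below 0.1 N and linear speed of each of collar, paddle_wheel below 0.02 m/s); the arm keeps its last pose, push and grip.
It fails at once if the mug under the chute is knocked (moved over 25 mm or tipped) (distance of mug from where it was at the start of the episode above 0.025 m or angle between mug's own z axis and vertical above 0.25 rad).
It fails at once if another thing on the desk is moved over 30 mm (distance of any of spoon, coffee_jar, canister, hopper, hopper_lid, creamer_jug from where it was at the start of the episode above 0.03 m).
It also fails if it takes over 67 s, if anything falls off the work surface, if the arm or the gripper's body presses on something with over 40 N, if the wrist force passes 120 N, or if a joint passes its speed limit or range.

ROBOT

A 6-joint arm with a two-finger parallel gripper is mounted at the origin on the work surface. World frame = base frame: x ahead of the robot, y to its left, z up, the work surface at z = 0. Lengths are in m, angles in degrees, forces in N, time in s.
With the tool pointing down it reaches from about 0.35 to 0.95 m from the base axis. Payload 17.4 kg.
Tool frame: the origin (TCP) lies at the very end of the fingers, on their centre line; the grasp point (between the pads) lies 19 mm behind it; x points along the fingers, y is the direction in which the jaws open and shut, and the axes are right-handed (so a half turn about x gives the same grasp; the last joint's range is limited). The gripper opens to 93 mm and grips with 3 to 60 N. Pads are 15 mm wide; open, the fingers measure 128 mm over their backs; the gripper's body (75 mm by 188 mm) begins 65 mm behind the grasp point.
Start: joints at [72.032, 6.646, 82.598, -0, 90.757, -2.166], TCP at [0.184, 0.649, 0.219] pointing down, gripper open.
Joint ranges: [-162.19, 162.19], [-47.58, 125.68], [4.15, 143.07], [-65.23, 245.23], [0.69, 171.88], [-170.13, 170.13]. Speed limits (degrees/s): [108.29, 108.29, 127.2, 180, 180, 180].

INTERFACE

Orientations are given as a 3x3 rotation matrix whose columns are the frame's x, y, z axes.
In Python, from station import manip, imaging gives the robot as it stands.
- The arm moves only by the tool arm_command, never from a script. Its arguments are lists of equal length, an entry for each row: "delta_pos": the shift along the world's x, y, z in cm, a list of three; "turn": the turn about the world's z in degrees; "fingers": the finger opening in cm, from 0 to 9.3. A call has exactly 8 rows; each row is the pose to reach, as a shift and turn from the pose measured when the call began; what a row does not reach only later rows make up. A row lasts 1/8 s, in which the tool goes at most 62.5 mm and 10.7 degrees, less where a joint would pass 70% of its speed; a pose out of reach is approached as far as the arm can. A call with a gripper value outside its range is refused whole. The fingers move at their own pace and stop on an object; "force" is the grip in N (left out, the last holds). Time passes only in rows, so rows that repeat a pose let the fingers close, or fill a call up. It gives the time, the measured TCP pose, the force and the opening at its end, in the units of the state.
- manip.observe(): the state, without advancing time (a new reading comes with each control period).
- imaging.camera(name): name is "side" or "top" or "wrist"; returns a dict with "img" (400x640x3 uint8, red, green, blue), "z_map" (400x640 float32, m along the optical axis (not along the pixel's ray), 0 where there is no reading), "mtx" (3x3 intrinsics, pixels), "rvec" (rotation vector, rad) and "tvec" (3), from world to camera coordinates, as OpenCV has them. Camera axes: x right, y down, z forward; pixel columns grow to the right and rows downward; lengths in m; the calibration is good to about 2 mm. A picture is of the moment at which its call begins.
- manip.hand_in(): hands the job in, once; it reports no verdict.
The state is a dict: "time_s": time; "joint_positions": joint angles; "dq": joint speeds; "joint_torque": joint torques, N m; "ee_pos": TCP position; "eef_rot": TCP orientation; "contact_force": force on the tool from outside, world axes, zero at the start; "torque": the same for the moment, N m; "opening": opening from 0.0 (shut) to 1.0 (fully open).
Only numpy, scipy, OpenCV 4.12 (cv2) and the standard library are available. Lean on these libraries where they do the work, as an engineer would, in place of code of your own. Each camera call takes 0.05 s, during which the arm holds its last target. There are 200 camera calls.

## Working session

There is one attempt and no reset: what is moved stays moved. The work goes in short steps, Python scripts to look and compute and a tool call to move; the robot and the scene stay as the last step left them, time stands still between calls to the robot, and variables do not carry over. Pictures are saved under pics/ and viewed, about 8 in all and at most 12, crops included, and the job is handed in when it is done.

Besides the shell and the picture viewer there is one more tool, called after "Emit:" as a command line: name --pt "numbers of a row" for each row, then --argument value for the rest. arm_command: Moves the arm, as the interface text tells. Its arguments: {"type":"object","properties":{"delta_pos":{"type":"array"},"turn":{"type":"array"},"fingers":{"type":"array"},"force":{"type":"number"}},"required":["delta_pos","turn","fingers"]}

```bash
ls; mkdir -p pics; cat > h.py <<'E'
import numpy as np, cv2
from station import manip, imaging
def cam(n):
    c=imaging.camera(n); c['R']=cv2.Rodrigues(np.array(c['rvec'],float))[0]; c['t']=np.array(c['tvec'],float).ravel(); c['K']=np.array(c['mtx'],float); return c
def save(c,f,roi=None,s=1):
    im=c['img'][:,:,::-1]
    if roi: im=im[roi[1]:roi[3],roi[0]:roi[2]]
    cv2.imwrite('pics/'+f,cv2.resize(im,None,fx=s,fy=s,interpolation=cv2.INTER_CUBIC))
def plane(c,uv,z):
    uv=np.atleast_2d(uv).astype(float)
    d=np.linalg.solve(c['K'],np.c_[uv,np.ones(len(uv))].T)
    d=(c['R'].T@d).T; o=-c['R'].T@c['t']
    return o+d*((z-o[2])/d[:,2])[:,None]
def cloud(c):
    h,w=c['z_map'].shape; u,v=np.meshgrid(np.arange(w),np.arange(h)); z=c['z_map']
    p=np.linalg.solve(c['K'],np.stack([u*z,v*z,z]).reshape(3,-1))
    return ((c['R'].T@(p-c['t'][:,None])).T).reshape(h,w,3)
def proj(c,P):
    p=(c['K']@(c['R']@np.atleast_2d(P).T+c['t'][:,None])).T; return p[:,:2]/p[:,2:]
E
python3 - <<'E'
from h import *
import pickle
d={n:cam(n) for n in('top','side','wrist')}
pickle.dump(d,open('d.pkl','wb'))
for n in d: print(n,-d[n]['R'].T@d[n]['t'],d[n]['K'][0,0],(d[n]['z_map']>0).mean())
save(d['top'],'top.png',s=1.25);save(d['side'],'side.png',s=1.25)
print(manip.observe())
E
```

```text
pics
top [ 0.52639249 -0.00133298  1.3278982 ] 428.94810681773566 0.99591015625
side [-0.1141847 -0.9080879  0.7819697] 465.184660553546 0.99580078125
wrist [0.11769886 0.66937178 0.38397999] 327.49518530571686 0.9960859375
{'time_s': 0.15, 'joint_positions': array([ 7.20317437e+01,  6.66855285e+00,  8.26237666e+01,  1.82747359e-03,
        9.07561314e+01, -2.16605586e+00]), 'dq': array([ 0.08642754, -0.13091629, -0.11183273,  0.09775011,  0.08858667,
       -0.08574028]), 'joint_torque': array([ 1.26893687e-03, -7.21762276e+01, -6.22955704e+01,  7.79038458e-02,
        2.23822816e-02, -2.19775302e-05]), 'ee_pos': array([0.18377567, 0.64936339, 0.21810058]), 'eef_rot': array([[-2.91204974e-04,  2.72316685e-01,  9.62207638e-01],
       [-7.94546089e-04,  9.62207312e-01, -2.72316834e-01],
       [-9.99999642e-01, -8.43818331e-04, -6.38313976e-05]]), 'contact_force': array([ 0.15928858, -0.51782965, -0.0141778 ]), 'torque': array([ 0.03311384,  0.00119573, -0.01085007]), 'opening': 1.000653616884656}
```

View pics/top.png

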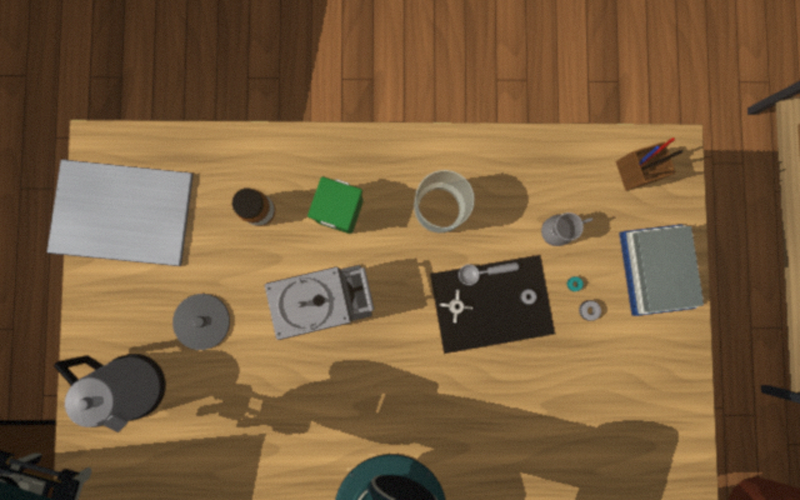

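View pics/side.png

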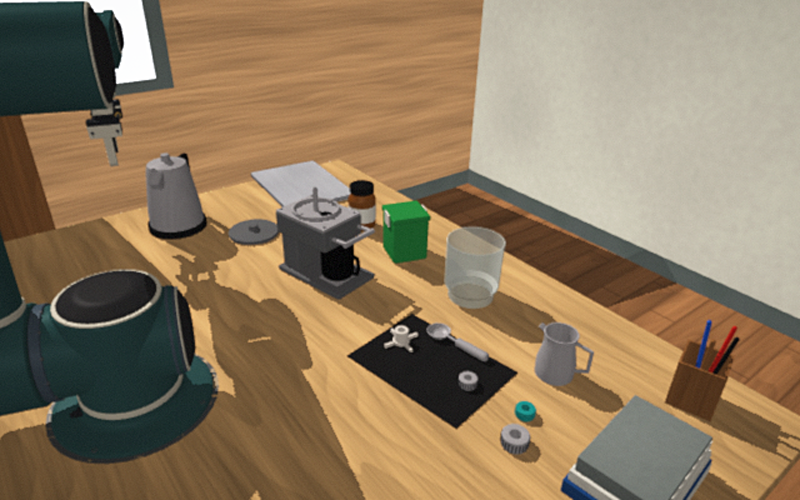

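The top view (x1.25) shows the dispenser at (318,300) with the bar to its right at (362,290), the paddle wheel on the mat at (457,307), and the collar on the mat at (529,296). The turquoise ring (576,284) and the larger grey ring (591,310) are decoys.

```bash
python3 - <<'E'
from h import *
import pickle
d=pickle.load(open('d.pkl','rb'))
for n in('top','side'):
    c=d[n];P=cloud(c);X,Y,Z=P[...,0],P[...,1],P[...,2]; hsv=cv2.cvtColor(c['img'],cv2.COLOR_RGB2HSV)
    o=np.array([1.25])
    # mat mask
    if n=='top':
        roi=(X>.3)&(X<.62)&(Y<0)&(Y>-.3)
        mat=((hsv[...,2]<60)&roi).astype(np.uint8)
        mat=cv2.morphologyEx(mat,cv2.MORPH_CLOSE,np.ones((9,9)))
        ct=max(cv2.findContours(mat,0,2)[0],key=cv2.contourArea)
        q=plane(c,cv2.boxPoints(cv2.minAreaRect(ct)),.003);print('mat',q.round(3).tolist(),q.mean(0))
    for nm,(a,b,e,f) in dict(wheel=(.38,.52,-.13,-.02),collar=(.40,.52,-.24,-.15),disp=(.35,.6,.08,.33),big=(.38,.46,-.31,-.25)).items():
        r=(X>a)&(X<b)&(Y>e)&(Y<f)
        for lo,hi in((.008,.016),(.016,.026),(.026,.05),(.05,.13),(.13,.15),(.15,.164),(.164,.172),(.172,.19),(.19,.24)):
            m=r&(Z>lo)&(Z<hi)
            if m.sum()>8:
                pp=P[m]; v,u=np.nonzero(m); print(n,nm,lo,hi,m.sum(),'med',np.median(pp,0).round(4),'min',pp.min(0).round(3),'max',pp.max(0).round(3),'uv',u.mean().round(1),v.mean().round(1))
c=d['top'];save(c,'t2.png',(200,190,460,290),3)
E
```

```text
mat [[0.569, -0.099, 0.003], [0.603, -0.298, 0.003], [0.41, -0.328, 0.003], [0.378, -0.131, 0.003]] [ 0.49032559 -0.21365069  0.003     ]
top wheel 0.008 0.016 17 med [ 0.478  -0.1133  0.0091] min [ 0.399 -0.129  0.008] max [ 0.518 -0.03   0.014] uv 346.2 252.7
top collar 0.008 0.016 86 med [ 0.4749 -0.1715  0.0096] min [ 0.402 -0.24   0.008] max [ 0.518 -0.152  0.016] uv 371.4 251.0
top collar 0.026 0.05 56 med [ 0.4909 -0.1622  0.0352] min [ 0.479 -0.174  0.026] max [ 0.506 -0.15   0.039] uv 366.0 244.9
top disp 0.008 0.016 133 med [0.5482 0.0912 0.0131] min [0.358 0.082 0.008] max [0.591 0.33  0.016] uv 277.7 233.2
top disp 0.016 0.026 56 med [0.5466 0.0909 0.0178] min [0.466 0.082 0.016] max [0.588 0.119 0.025] uv 281.6 229.5
top disp 0.026 0.05 10 med [0.5254 0.0886 0.035 ] min [0.506 0.087 0.027] max [0.551 0.103 0.048] uv 281.5 232.2
top disp 0.05 0.13 47 med [0.5297 0.0884 0.0936] min [0.463 0.081 0.057] max [0.577 0.112 0.129] uv 280.8 233.7
top disp 0.13 0.15 66 med [0.5556 0.0911 0.1465] min [0.466 0.08  0.131] max [0.579 0.113 0.15 ] uv 278.3 228.4
top disp 0.15 0.164 243
[... 1265 characters left out ...]
v 254.8 211.4
side disp 0.05 0.13 991 med [0.4755 0.1258 0.083 ] min [0.422 0.08  0.05 ] max [0.58  0.247 0.13 ] uv 254.2 198.7
side disp 0.13 0.15 416 med [0.458  0.1037 0.141 ] min [0.421 0.08  0.13 ] max [0.581 0.245 0.15 ] uv 255.9 185.1
side disp 0.15 0.164 376 med [0.4612 0.1114 0.1577] min [0.422 0.08  0.15 ] max [0.577 0.254 0.164] uv 254.7 178.9
side disp 0.164 0.172 843 med [0.4958 0.1647 0.1664] min [0.424 0.084 0.164] max [0.577 0.266 0.172] uv 254.7 170.4
side disp 0.172 0.19 140 med [0.4957 0.178  0.1742] min [0.444 0.126 0.172] max [0.555 0.238 0.19 ] uv 251.8 166.6
side disp 0.19 0.24 47 med [0.4984 0.1809 0.2077] min [0.492 0.175 0.191] max [0.506 0.187 0.226] uv 251.5 155.6
```

View pics/t2.png

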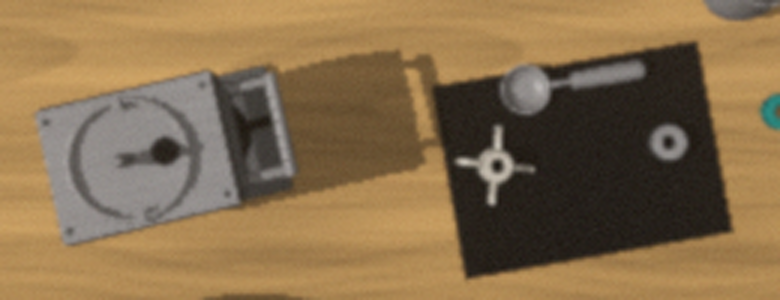

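Emit:
arm_command --pt "0 0 5" --pt "0 0 10" --pt "1 -2 15" --pt "3 -7 15" --pt "5.5 -13 15" --pt "8 -19 15" --pt "10.5 -25 15" --pt "13 -31 15" --turn '[0,4,8,12,16,20,24,28]' --fingers '[7,7,7,7,7,7,7,7]' --force 25

```text
time_s: 1.15
ee_pos: [0.3101, 0.3467, 0.3679]
eef_rot: [[0.0, -0.214, 0.977], [-0.001, 0.977, 0.214], [-1.0, -0.001, 0.0]]
contact_force: [0.7, 0.5, 0.8]
opening: 0.753
```

Emit:
arm_command --pt "2.5 -6 0" --pt "5 -12 0" --pt "7.5 -18 -1" --pt "10 -24 -3" --pt "12.5 -30 -6" --pt "15 -36 -9" --pt "17 -42 -12" --pt "19 -47 -14" --turn '[0,0,0,0,0,0,0,0]' --fingers '[7,7,7,7,7,7,7,7]'

```text
time_s: 2.15
ee_pos: [0.4884, -0.0944, 0.2406]
eef_rot: [[0.0, -0.214, 0.977], [-0.001, 0.977, 0.214], [-1.0, -0.001, 0.0]]
contact_force: [0.8, 1.6, 0.4]
opening: 0.752
```

Emit:
arm_command --pt "1 -4 0" --pt "2 -8 0" --pt "3 -10 0" --pt "4 -11 0" --pt "4 -11 0" --pt "4 -11 0" --pt "4 -11 0" --pt "4 -11 0" --turn '[0,0,0,0,0,0,0,0]' --fingers '[7,7,7,7,7,7,7,7]'

```text
time_s: 3.15
ee_pos: [0.5283, -0.204, 0.2408]
eef_rot: [[0.001, -0.214, 0.977], [-0.001, 0.977, 0.214], [-1.0, -0.001, 0.001]]
contact_force: [-0.5, -0.6, 0.0]
opening: 0.755
```

```bash
python3 - <<'E'
from h import *
import pickle
w=cam('wrist');pickle.dump(w,open('w1.pkl','wb'));save(w,'w1.png')
print(proj(w,[[.487,-.165,.035],[.5,-.275,.021]]), -w['R'].T@w['t'],manip.observe()['ee_pos'])
d=pickle.load(open('d.pkl','rb'));c=d['top']
# casing yaw from deck contour
P=cloud(c);Z=P[...,2];m=((Z>.16)&(Z<.19)&(P[...,0]>.4)&(P[...,0]<.6)&(P[...,1]>.06)&(P[...,1]<.3)).astype(np.uint8)
m=cv2.morphologyEx(m,cv2.MORPH_CLOSE,np.ones((5,5)));m=cv2.morphologyEx(m,cv2.MORPH_OPEN,np.ones((3,3)))
ct=max(cv2.findContours(m,0,2)[0],key=cv2.contourArea);r=cv2.minAreaRect(ct);q=plane(c,cv2.boxPoints(r),.168);print(q.round(4).tolist(),q.mean(0))
for i in range(4):e=q[(i+1)%4]-q[i];print(np.linalg.norm(e),np.degrees(np.arctan2(e[1],e[0])))
E
```

```text
[[360.2069908  145.01066395]
 [264.04477468 134.42618088]] [ 0.46101854 -0.21750905  0.40677686] [ 0.52831594 -0.20409092  0.2408315 ]
[[0.5442, 0.2726, 0.168], [0.5822, 0.1124, 0.168], [0.4607, 0.0828, 0.168], [0.4236, 0.2421, 0.168]] [0.5026535  0.17747633 0.168     ]
0.16470953525825052 -76.6470789525125
0.12507202317541477 -166.3345756648741
0.16354678822836094 103.10901072996504
0.12438764460647177 14.203443749382036
```

View pics/w1.png

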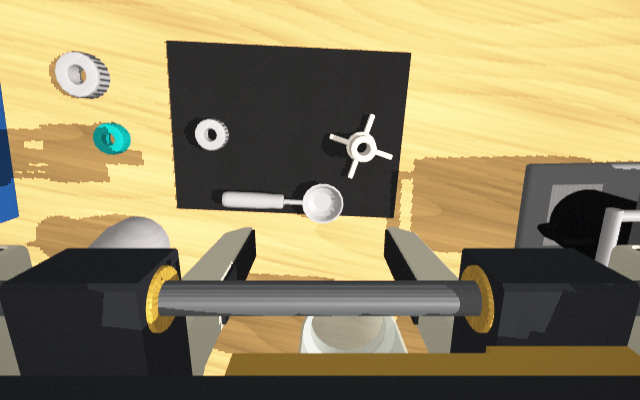

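The wrist view shows the wheel hub at about (362,148) and the collar at (211,134). The spoon is at (320,203), above both on the far side of the mat.

```bash
python3 - <<'E'
from h import *
import pickle
w=pickle.load(open('w1.pkl','rb'));c=pickle.load(open('d.pkl','rb'))['top']
def blob(c,ctr,r,thr):
    g=cv2.cvtColor(c['img'],cv2.COLOR_RGB2GRAY);m=np.zeros_like(g);cv2.circle(m,tuple(int(round(a)) for a in ctr),r,255,-1)
    return ((g>thr)&(m>0)).astype(np.uint8)
for nm,c_,ctr,r,k in(('wheel-w',w,(362,148),38,9),('wheel-t',c,(365.4,245),18,5),('collar-w',w,(211,134),26,0),('collar-t',c,(422.7,237.3),11,0)):
    m=blob(c_,ctr,r,95)
    if k: m=cv2.morphologyEx(m,cv2.MORPH_CLOSE,np.ones((7,7))); m=cv2.morphologyEx(m,cv2.MORPH_OPEN,cv2.getStructuringElement(2,(k,k)))
    m=cv2.morphologyEx(m,cv2.MORPH_CLOSE,np.ones((7,7)))
    ct=max(cv2.findContours(m,0,1)[0],key=cv2.contourArea);e=cv2.fitEllipse(ct)
    z=.035 if 'wheel' in nm else .021
    print(nm,e,'top-plane',plane(c_,[e[0]],z).round(4), 'mid',plane(c_,[e[0]],(z+.003)/2).round(4))
    P=cloud(c_);mm=(m>0)&(abs(P[...,2]-z)<.004);v,u=np.nonzero(mm);print('  depth top',P[mm].mean(0).round(4),mm.sum(),P[mm].min(0).round(4),P[mm].max(0).round(4))
# dark bores
for nm,c_,ctr,r,z in(('wheel',w,(362,148),9,.035),('collar',w,(211,134),9,.021)):
    g=cv2.cvtColor(c_['img'],cv2.COLOR_RGB2GRAY);mk=np.zeros_like(g);cv2.circle(mk,ctr,r,255,-1);v,u=np.nonzero((mk>0)&(g<110));print(nm,'bore',u.mean(),v.mean(),len(u),plane(c_,[[u.mean(),v.mean()]],z).round(4))
save(w,'w1c.png',(180,90,420,200),3)
E
```

```text
wheel-w ((361.0296325683594, 146.77297973632812), (31.388347625732422, 32.902122497558594), 138.29893493652344) top-plane [[ 0.4887 -0.1636  0.035 ]] mid [[ 0.4899 -0.1613  0.019 ]]
  depth top [ 0.4898 -0.1609  0.0344] 404 [ 0.4752 -0.1752  0.031 ] [ 0.5048 -0.1461  0.0368]
wheel-t ((364.00897216796875, 244.87217712402344), (10.993457794189453, 12.753183364868164), 101.63611602783203) top-plane [[ 0.4912 -0.1563  0.035 ]] mid [[ 0.4908 -0.1582  0.019 ]]
  depth top [ 0.4916 -0.1613  0.0353] 50 [ 0.4788 -0.1745  0.0312] [ 0.5058 -0.1468  0.0385]
collar-w ((211.19332885742188, 134.13436889648438), (30.898908615112305, 33.265769958496094), 105.32495880126953) top-plane [[ 0.5128 -0.335   0.021 ]] mid [[ 0.514  -0.3377  0.012 ]]
  depth top [ 0.5129 -0.3364  0.0204] 635 [ 0.4957 -0.3541  0.0171] [ 0.531  -0.3187  0.023 ]
collar-t ((422.44659423828125, 237.02012634277344), (10.441472053527832, 11.2586088180542), 95.94953918457031) top-plane [[ 0.5145 -0.337   0.021 ]] mid [[ 0.5144 -0.3393  0.012 ]]
  depth top [ 0.5145 -0.3373  0.021 ] 74 [ 0.4993 -0.3551  0.0171] [ 0.5298 -0.3208  0.025 ]
wheel bore 361.67605633802816 147.40845070422534 71 [[ 0.4893 -0.1627  0.035 ]]
collar bore 211.49382716049382 134.25925925925927 81 [[ 0.5128 -0.3346  0.021 ]]
```

View pics/w1c.png

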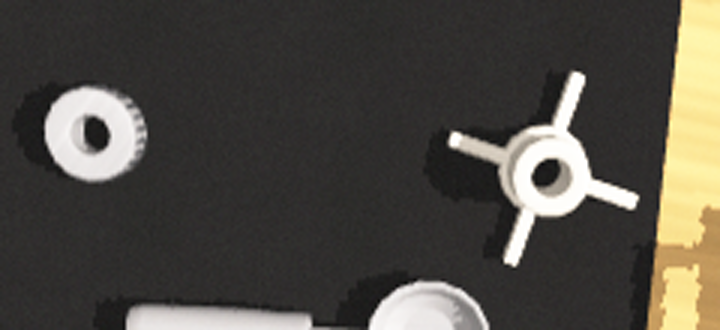

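Emit:
arm_command --pt "-2 2.5 -5" --pt "-3.8 4.3 -10" --pt "-3.8 4.3 -15" --pt "-3.8 4.3 -19" --pt "-3.8 4.3 -21.5" --pt "-3.8 4.3 -22.6" --pt "-3.8 4.3 -22.6" --pt "-3.8 4.3 -22.6" --turn '[1,1,1,1,1,1,1,1]' --fingers '[6,6,6,6,6,6,6,6]'

```text
time_s: 4.2
ee_pos: [0.4909, -0.1613, 0.016]
eef_rot: [[0.002, -0.231, 0.973], [-0.001, 0.973, 0.231], [-1.0, -0.002, 0.002]]
contact_force: [0.3, -0.8, 0.1]
opening: 0.637
```

Emit:
arm_command --pt "0 0 0" --pt "0 0 0" --pt "0 0 0" --pt "0 0 0" --pt "0 0 0" --pt "0 0 0" --pt "0 0 0" --pt "0 0 0" --turn '[0,0,0,0,0,0,0,0]' --fingers '[2.5,2.5,2.5,2.5,2.5,2.5,2.5,2.5]' --force 20

```text
time_s: 5.2
ee_pos: [0.491, -0.1613, 0.0161]
eef_rot: [[0.002, -0.231, 0.973], [-0.001, 0.973, 0.231], [-1.0, -0.002, 0.002]]
contact_force: [-1.0, 0.5, 5.6]
opening: 0.32
```

Emit:
arm_command --pt "0 0 2" --pt "0 0 7" --pt "0 1 13" --pt "0 5 18" --pt "0 10 22" --pt "0 16 25" --pt "0 22 27" --pt "0 27 27" --turn '[0,0,0,0,0,0,0,0]' --fingers '[2.5,2.5,2.5,2.5,2.5,2.5,2.5,2.5]'

```text
time_s: 6.2
ee_pos: [0.4907, 0.1105, 0.2894]
eef_rot: [[0.006, -0.231, 0.973], [-0.001, 0.973, 0.231], [-1.0, -0.002, 0.006]]
contact_force: [1.2, 0.4, -0.5]
opening: 0.324
```

```bash
python3 - <<'E'
from h import *
import pickle
s=manip.observe();print(s['ee_pos'],s['contact_force'],s['opening']*93)
w=cam('wrist');pickle.dump(w,open('w2.pkl','wb'));save(w,'w2.png')
P=cloud(w);X,Y,Z=P[...,0],P[...,1],P[...,2]
r=(abs(X-.501)<.03)&(abs(Y-.183)<.03)
for lo in np.arange(.185,.235,.01):
    m=r&(Z>lo)&(Z<lo+.01)
    if m.sum():v,u=np.nonzero(m);print(lo.round(3),m.sum(),P[m].mean(0).round(4),P[m].min(0).round(4),P[m].max(0).round(4),u.mean(),v.mean())
print(proj(w,[[.501,.184,.228],[.501,.184,.168]]))
E
```

```text
[0.49066483 0.11052413 0.2893636 ] [ 1.1511472   0.38839242 -0.48963798] 30.096465385604166
0.185 59 [0.4973 0.1834 0.1902] [0.4941 0.1808 0.1853] [0.5042 0.1906 0.1947] 399.7118644067797 222.01694915254237
0.195 73 [0.4971 0.1836 0.1998] [0.494 0.181 0.195] [0.5042 0.1904 0.205 ] 402.71232876712327 225.75342465753425
0.205 80 [0.497  0.1833 0.2102] [0.4941 0.1805 0.2052] [0.5035 0.1898 0.215 ] 405.7 230.025
0.215 137 [0.4979 0.1843 0.2208] [0.4941 0.1806 0.2151] [0.5052 0.1911 0.2249] 410.08029197080293 236.3065693430657
0.225 84 [0.4996 0.1862 0.227 ] [0.4959 0.1826 0.225 ] [0.5039 0.1902 0.2292] 414.04761904761904 242.02380952380952
[[411.00129814 243.61090995]
 [393.51893982 217.88018282]]
```

View pics/w2.png

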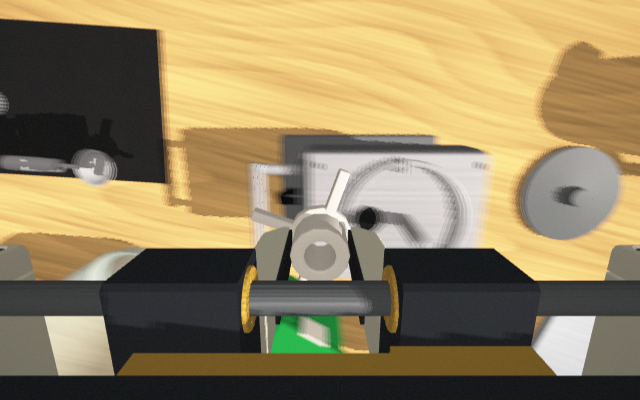

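The wheel is held with its hub at about (320,255), and the spindle is visible at about (410,235). The picture is motion-blurred, so I'll settle and measure again.

Emit:
arm_command --pt "1 0 0" --pt "1 0 0" --pt "1 0 0" --pt "1 0 0" --pt "1 0 0" --pt "1 0 0" --pt "1 0 0" --pt "1 0 0" --turn '[0,0,0,0,0,0,0,0]' --fingers '[2.5,2.5,2.5,2.5,2.5,2.5,2.5,2.5]'

```text
time_s: 7.25
ee_pos: [0.5001, 0.1157, 0.2886]
eef_rot: [[0.005, -0.234, 0.972], [0.001, 0.972, 0.234], [-1.0, 0.0, 0.005]]
contact_force: [-0.9, 0.1, -0.2]
opening: 0.323
```

```bash
python3 - <<'E'
from h import *
import pickle
s=manip.observe();print(s['ee_pos'],s['contact_force'],s['opening']*93)
w=cam('wrist');pickle.dump(w,open('w3.pkl','wb'));save(w,'w3.png',(220,120,520,300),2.6)
P=cloud(w);X,Y,Z=P[...,0],P[...,1],P[...,2]
r=(abs(X-.501)<.02)&(abs(Y-.183)<.02)
for lo in np.arange(.185,.235,.01):
    m=r&(Z>lo)&(Z<lo+.01)
    if m.sum():v,u=np.nonzero(m);print(lo.round(3),m.sum(),P[m].mean(0).round(4),P[m].min(0).round(4),P[m].max(0).round(4),u.mean(),v.mean())
print(proj(w,[[.501,.185,.228],[.501,.185,.168],[*s['ee_pos'][:2],s['ee_pos'][2]+.019]]))
# wheel points: within 50mm of TCP, Z below hub top
t=s['ee_pos'];r=(np.hypot(X-t[0],Y-t[1])<.05)
for lo,hi in((-.03,-.004),(-.004,.014),(.016,.026)):
    m=r&(Z>t[2]+lo)&(Z<t[2]+hi); 
    if m.sum(): v,u=np.nonzero(m);print(lo,m.sum(),(P[m].mean(0)-t).round(4),(P[m].min(0)-t).round(4),(P[m].max(0)-t).round(4),u.mean(),v.mean())
E
```

```text
[0.50013943 0.11573034 0.28860339] [-0.85477093  0.1240938  -0.19779355] 30.016892098074507
0.185 62 [0.4972 0.1834 0.1899] [0.4939 0.1806 0.1853] [0.5038 0.1913 0.1949] 396.8709677419355 210.7258064516129
0.195 68 [0.4972 0.1834 0.2   ] [0.4941 0.181  0.1951] [0.504  0.1885 0.205 ] 399.69117647058823 214.36764705882354
0.205 76 [0.4975 0.1832 0.2099] [0.4941 0.1809 0.2051] [0.5043 0.191  0.215 ] 402.4078947368421 218.52631578947367
0.215 140 [0.498  0.1843 0.2208] [0.4941 0.1809 0.2151] [0.5057 0.1921 0.225 ] 407.0857142857143 224.14285714285714
0.225 86 [0.4996 0.1864 0.2271] [0.4962 0.1832 0.2251] [0.5034 0.1897 0.2288] 411.3255813953488 229.6627906976744
[[409.32004496 231.37787571]
 [391.82424482 207.80599631]
 [317.33939038 257.18706169]]
-0.03 1738 [-0.0136 -0.0077 -0.0064] [-0.0405 -0.0388 -0.0133] [ 0.0315  0.0167 -0.004 ] 309.9620253164557 211.63924050632912
-0.004 1498 [-0.0061 -0.0003  0.0064] [-0.0376 -0.0362 -0.004 ] [0.0246 0.0278 0.014 ] 319.66421895861146 236.03938584779706
0.016 2577 [-0.0031  0.0003  0.019 ] [-0.0161 -0.0302  0.016 ] [0.0134 0.0283 0.026 ] 319.3802871556073 251.37485448195577
```

View pics/w3.png

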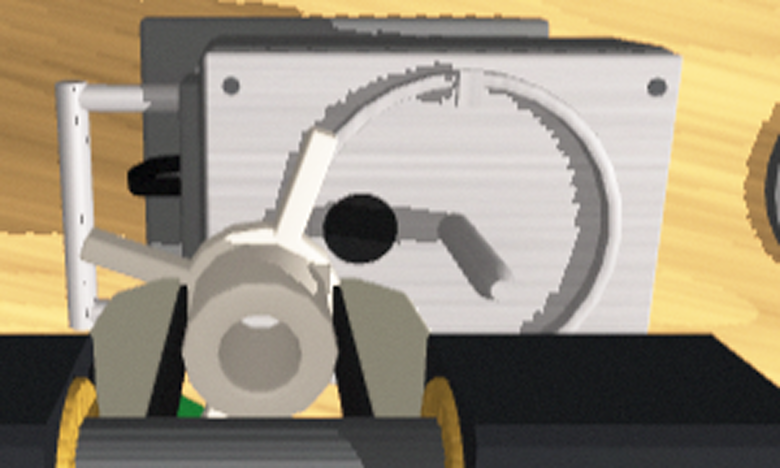

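Bar at crop x≈70 on the left. Spindle top at crop (490,295). Held wheel's bore at crop (260,352).

```bash
python3 - <<'E'
from h import *
import pickle
w=pickle.load(open('w3.pkl','rb'))
t=np.array([.50014,.11573,.2886]); P=cloud(w); zt=t[2]+.019
m=((abs(P[...,2]-zt)<.0025)).astype(np.uint8); g=np.zeros_like(m);cv2.circle(g,(320,255),32,1,-1);m&=g
v,u=np.nonzero(m)
ct=max(cv2.findContours(m,0,1)[0],key=cv2.contourArea);e=cv2.fitEllipse(ct);print('outer',e,plane(w,[e[0]],zt)-t)
# Kasa circle fit on world points of outer contour left/right/top
Q=plane(w,ct[:,0,:],zt); A=np.c_[2*Q[:,:2],np.ones(len(Q))]; 
s=np.linalg.lstsq(A,(Q[:,:2]**2).sum(1),rcond=None)[0];print('circle',s[:2]-t[:2],np.sqrt(s[2]+(s[:2]**2).sum()))
print('bore',plane(w,[[320,255.4]],zt)-t, P[m>0].mean(0)-t)
# bar in view
X,Y,Z=P[...,0],P[...,1],P[...,2]
m=(Z>.130)&(Z<.152)&(Y<.09)&(X>.4)&(X<.62)&(Y>.02)
print('bar',m.sum(),P[m].min(0),P[m].max(0)); q=P[m&(Z>.144)]
print(q.mean(0));l=cv2.fitLine(q[:,:2].astype(np.float32),2,0,.01,.01).ravel();print(l,np.degrees(np.arctan2(l[1],l[0])))
E
```

```text
outer ((319.7270202636719, 253.75714111328125), (53.21291732788086, 60.788726806640625), 91.84225463867188) [[-0.00202985  0.00070784  0.019     ]]
circle [-0.00168717  0.00082868] 0.014392095040699448
bore [[-0.00121915  0.00103919  0.019     ]] [-0.00176241  0.00075111  0.01833382]
bar 1668 [0.45902365 0.03706711 0.1346315 ] [0.57899496 0.08998948 0.15199622]
[0.5149067  0.05949606 0.14692922]
[ 0.9965106  -0.08346578  0.5149067   0.05949606] -4.7878075
```

Emit:
arm_command --pt "0.1 3 0" --pt "0.1 6 0" --pt "0.1 7 0" --pt "0.1 7 0" --pt "0.1 7 -2" --pt "0.1 7 -3" --pt "0.1 7 -3.5" --pt "0.1 7 -3.5" --turn '[0,0,0,0,0,0,0,0]' --fingers '[2.5,2.5,2.5,2.5,2.5,2.5,2.5,2.5]'

```text
time_s: 8.3
ee_pos: [0.5011, 0.1855, 0.2532]
eef_rot: [[0.004, -0.234, 0.972], [0.001, 0.972, 0.234], [-1.0, 0.0, 0.004]]
contact_force: [0.1, -0.2, 0.3]
opening: 0.322
```

```bash
python3 - <<'E'
from h import *
s=manip.observe();print(s['ee_pos'],s['contact_force'],s['opening']*93)
w=cam('wrist');save(w,'w4.png',(220,120,520,300),2.6)
w=cam('side');p=proj(w,[[.5,.187,.22]])[0].astype(int);print(p);save(w,'s4.png',(p[0]-60,p[1]-60,p[0]+60,p[1]+30),5)
E
```

```text
[0.50106029 0.18549079 0.25323501] [ 0.08605469 -0.17880481  0.30669555] 29.991744733148792
[250 151]
```

View pics/s4.png

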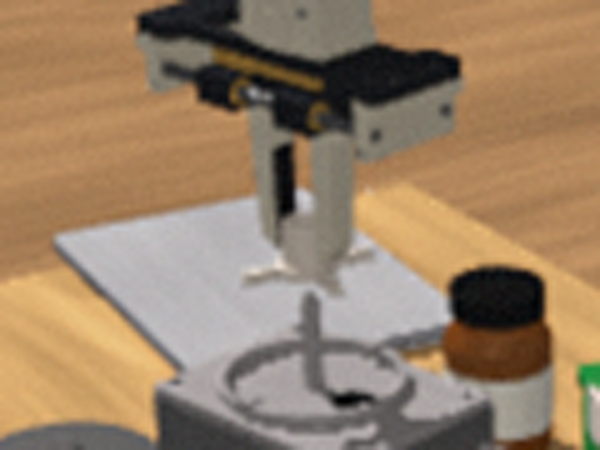

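The wheel is directly above the spindle (crop 311,300), with the side-view offset about zero. I'll lower it gently.

Emit:
arm_command --pt "0 0 -0.6" --pt "0 0 -1.2" --pt "0 0 -1.8" --pt "0 0 -2.4" --pt "0 0 -3" --pt "0 0 -3.6" --pt "0 0 -4" --pt "0 0 -4" --turn '[0,0,0,0,0,0,0,0]' --fingers '[2.5,2.5,2.5,2.5,2.5,2.5,2.5,2.5]'

```text
time_s: 9.4
ee_pos: [0.5012, 0.1856, 0.2137]
eef_rot: [[0.005, -0.234, 0.972], [0.001, 0.972, 0.234], [-1.0, 0.0, 0.005]]
contact_force: [0.2, -0.1, -0.8]
opening: 0.322
```

Emit:
arm_command --pt "0 0 -0.7" --pt "0 0 -1.4" --pt "0 0 -2" --pt "0 0 -2.5" --pt "0 0 -2.8" --pt "0 0 -3" --pt "0 0 -3.1" --pt "0 0 -3.1" --turn '[0,0,0,0,0,0,0,0]' --fingers '[2.5,2.5,2.5,2.5,2.5,2.5,2.5,2.5]'

```text
time_s: 10.4
ee_pos: [0.5012, 0.1857, 0.1827]
eef_rot: [[0.005, -0.234, 0.972], [0.001, 0.972, 0.234], [-1.0, 0.0, 0.005]]
contact_force: [0.9, -0.3, -0.7]
opening: 0.325
```

Release with a small opening, then rise.

Emit:
arm_command --pt "0 0 0" --pt "0 0 0" --pt "0 0 0" --pt "0 0 0" --pt "0 0 0" --pt "0 0 1" --pt "0 0 3" --pt "0 0 5" --turn '[0,0,0,0,0,0,0,0]' --fingers '[4.4,4.4,4.4,4.4,4.4,4.4,4.4,4.4]'

```text
time_s: 11.4
ee_pos: [0.5013, 0.1857, 0.2349]
eef_rot: [[0.006, -0.234, 0.972], [0.002, 0.972, 0.234], [-1.0, 0.0, 0.006]]
contact_force: [1.3, -0.7, 0.9]
opening: 0.473
```

Emit:
arm_command --pt "0 0 4" --pt "0 -2 7" --pt "0 -7 8" --pt "0 -13 8" --pt "0 -19 8" --pt "0 -25 8" --pt "0 -30 6" --pt "0 -35 4" --turn '[0,0,0,0,0,0,0,0]' --fingers '[4.5,6,6,6,6,6,6,6]'

```text
time_s: 12.4
ee_pos: [0.5012, -0.1662, 0.2762]
eef_rot: [[0.008, -0.234, 0.972], [0.001, 0.972, 0.234], [-1.0, -0.001, 0.008]]
contact_force: [0.9, -0.1, -0.4]
opening: 0.645
```

```bash
python3 - <<'E'
from h import *
s=manip.observe();print(s['ee_pos'],s['contact_force'],s['opening']*93)
for n in('top','side'):
    c=cam(n);P=cloud(c);X,Y,Z=P[...,0],P[...,1],P[...,2]
    r=np.hypot(X-.5,Y-.187)<.045
    for lo,hi in((.173,.181),(.190,.204),(.204,.230)):
        m=r&(Z>lo)&(Z<hi);print(n,lo,m.sum(),np.median(P[m],0).round(4),P[m].min(0).round(4),P[m].max(0).round(4))
p=proj(c,[[.5,.18,.19]])[0].astype(int);save(c,'s5.png',(p[0]-50,p[1]-40,p[0]+50,p[1]+40),6)
E
```

```text
[ 0.50118358 -0.16617626  0.27619393] [ 0.8898807  -0.06151179 -0.39839926] 59.97565569275851
top 0.173 128 [0.5003 0.1811 0.1756] [0.4578 0.146  0.173 ] [0.5402 0.2288 0.181 ]
top 0.19 77 [0.5009 0.1823 0.2004] [0.4879 0.1705 0.1902] [0.5139 0.1981 0.2039]
top 0.204 25 [0.5012 0.1832 0.2228] [0.488  0.1764 0.2047] [0.5139 0.1971 0.2298]
side 0.173 59 [0.4952 0.175  0.1757] [0.4574 0.1503 0.1731] [0.5438 0.2207 0.1809]
side 0.19 55 [0.4964 0.1785 0.1967] [0.4833 0.1684 0.1902] [0.5126 0.1977 0.2035]
side 0.204 28 [0.4997 0.1823 0.216 ] [0.495  0.1774 0.204 ] [0.5066 0.1918 0.2248]
```

View pics/s5.png

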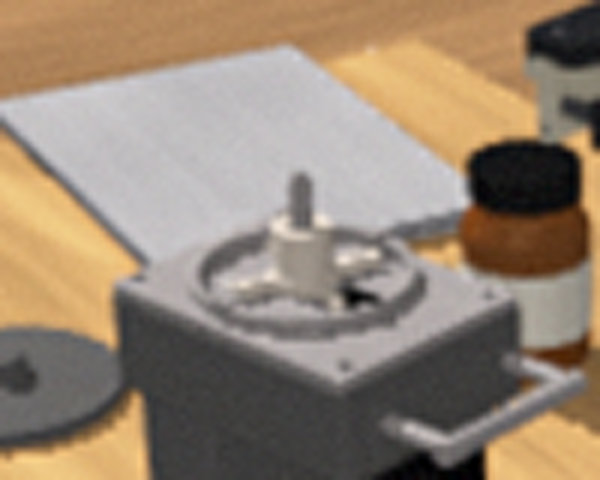

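The wheel is down: in the side view its hub stands level round the spindle, and depth puts the hub top at 0.200. Now the collar.

Emit:
arm_command --pt "0.4 -6 -2" --pt "0.8 -12 -6" --pt "1.2 -16.8 -11" --pt "1.2 -16.9 -17" --pt "1.2 -16.9 -22" --pt "1.2 -16.9 -25" --pt "1.2 -16.9 -26.5" --pt "1.2 -16.9 -26.8" --turn '[0,0,0,0,0,0,0,0]' --fingers '[6,6,6,6,6,6,6,6]'

```text
time_s: 13.5
ee_pos: [0.5132, -0.3367, 0.0065]
eef_rot: [[0.004, -0.231, 0.973], [0.001, 0.973, 0.231], [-1.0, 0.0, 0.004]]
contact_force: [0.4, -1.5, -0.7]
opening: 0.646
```

Emit:
arm_command --pt "0 0 0" --pt "0 0 0" --pt "0 0 0" --pt "0 0 0" --pt "0 0 0" --pt "0 0 0" --pt "0 0 0" --pt "0 0 0" --turn '[0,0,0,0,0,0,0,0]' --fingers '[6,3,3,3,3,3,3,3]'

```text
time_s: 14.5
ee_pos: [0.5133, -0.3368, 0.0069]
eef_rot: [[0.005, -0.231, 0.973], [0.001, 0.973, 0.231], [-1.0, -0.0, 0.005]]
contact_force: [-0.5, 1.1, 4.7]
opening: 0.373
```

Emit:
arm_command --pt "0 0 2" --pt "0 0 8" --pt "0 2 14" --pt "-0.3 8 19" --pt "-0.6 14 23" --pt "-0.9 20 26" --pt "-1.2 26 28" --pt "-1.3 32 28" --turn '[0,0,0,0,0,0,0,0]' --fingers '[3,3,3,3,3,3,3,3]'

```text
time_s: 15.5
ee_pos: [0.5005, -0.0419, 0.2864]
eef_rot: [[0.008, -0.23, 0.973], [0.001, 0.973, 0.23], [-1.0, -0.001, 0.008]]
contact_force: [1.0, 1.2, -1.9]
opening: 0.371
```

Emit:
arm_command --pt "0 5 0" --pt "0 10 0" --pt "0 12 0" --pt "0 12.3 0" --pt "0 12.3 0" --pt "0 12.3 0" --pt "0 12.3 0" --pt "0 12.3 0" --turn '[0,0,0,0,0,0,0,0]' --fingers '[3,3,3,3,3,3,3,3]'

```text
time_s: 16.5
ee_pos: [0.5005, 0.0807, 0.2864]
eef_rot: [[0.008, -0.229, 0.973], [0.001, 0.973, 0.229], [-1.0, -0.001, 0.008]]
contact_force: [0.1, 0.4, -1.1]
opening: 0.372
```

```bash
python3 - <<'E'
from h import *
import pickle
s=manip.observe();t=s['ee_pos'];print(t,s['contact_force'],s['opening']*93)
w=cam('wrist');pickle.dump((w,t),open('w5.pkl','wb'));save(w,'w5.png',(220,120,520,300),2.6)
P=cloud(w);X,Y,Z=P[...,0],P[...,1],P[...,2]
r=(abs(X-.501)<.02)&(abs(Y-.186)<.02)
for lo in (.205,.215,.225):
    m=r&(Z>lo)&(Z<lo+.01)
    if m.sum():v,u=np.nonzero(m);print(lo,m.sum(),P[m].mean(0).round(4),P[m].min(0).round(4),P[m].max(0).round(4))
zt=t[2]+.014;c0=proj(w,[[t[0],t[1],zt]])[0];print(c0)
for dz in(.010,.014,.018):
  m=((abs(Z-t[2]-dz)<.002)).astype(np.uint8);g=np.zeros_like(m);cv2.circle(g,tuple(c0.astype(int)),45,1,-1);m&=g
  if m.sum()>30: print(dz,m.sum(),(P[m>0].mean(0)-t).round(4),(P[m>0].min(0)-t).round(4),(P[m>0].max(0)-t).round(4))
E
```

```text
[0.50051456 0.08071673 0.2864466 ] [ 0.05619769  0.42058943 -1.09748295] 34.61510251699277
0.205 98 [0.4978 0.183  0.2103] [0.494  0.1805 0.2051] [0.5045 0.1893 0.215 ]
0.215 158 [0.4984 0.1838 0.2208] [0.4942 0.1806 0.2151] [0.5056 0.1909 0.225 ]
0.225 87 [0.4998 0.1861 0.2272] [0.4962 0.1829 0.2251] [0.5039 0.1896 0.229 ]
[317.32011753 252.87878999]
0.01 458 [-0.0061 -0.0011  0.0104] [-0.0183 -0.0222  0.008 ] [0.0175 0.0195 0.012 ]
0.014 2829 [-0.0013  0.0008  0.0137] [-0.0173 -0.0224  0.012 ] [0.0171 0.0199 0.0159]
0.018 113 [-0.0032 -0.0029  0.018 ] [-0.0138 -0.0224  0.016 ] [0.0108 0.0199 0.02  ]
```

View pics/w5.png

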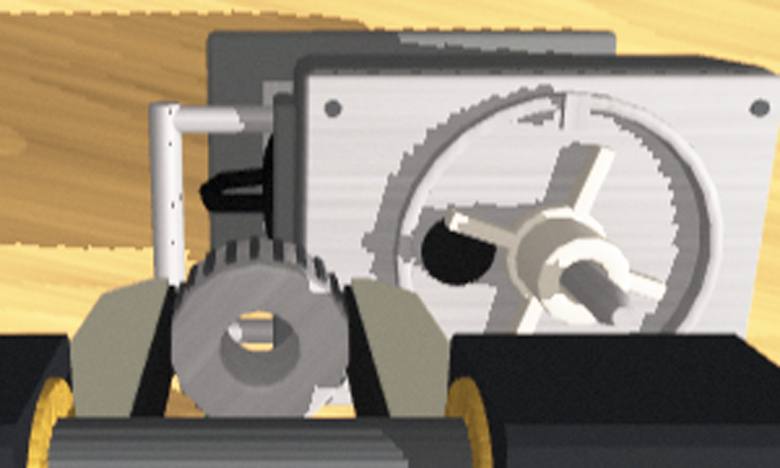

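The held collar's bore is at crop (260,349), and the wheel is seated with the spindle at crop (590,285).

Emit:
arm_command --pt "0 5 0" --pt "-0.05 9 0" --pt "-0.05 10.5 0" --pt "-0.05 10.5 -1" --pt "-0.05 10.5 -2" --pt "-0.05 10.5 -3" --pt "-0.05 10.5 -4" --pt "-0.05 10.5 -4" --turn '[0,0,0,0,0,0,0,0]' --fingers '[3,3,3,3,3,3,3,3]'

```text
time_s: 17.55
ee_pos: [0.4998, 0.1854, 0.2455]
eef_rot: [[0.006, -0.229, 0.973], [0.0, 0.973, 0.229], [-1.0, -0.001, 0.006]]
contact_force: [-0.1, -0.3, -0.8]
opening: 0.373
```

Emit:
arm_command --pt "0 0 -0.3" --pt "0 0 -0.6" --pt "0 0 -0.9" --pt "0 0 -1.2" --pt "0 0 -1.6" --pt "0 0 -2" --pt "0 0 -2.5" --pt "0 0 -2.5" --turn '[0,0,0,0,0,0,0,0]' --fingers '[3,3,3,3,3,3,3,3]'

```text
time_s: 18.55
ee_pos: [0.4997, 0.1854, 0.22]
eef_rot: [[0.006, -0.229, 0.973], [-0.0, 0.973, 0.229], [-1.0, -0.001, 0.006]]
contact_force: [-0.4, 0.8, -0.5]
opening: 0.371
```

Emit:
arm_command --pt "0 0 -0.4" --pt "0 0 -0.8" --pt "0 0 -1.1" --pt "0 0 -1.3" --pt "0 0 -1.4" --pt "0 0 -1.5" --pt "0 0 -1.55" --pt "0 0 -1.55" --turn '[0,0,0,0,0,0,0,0]' --fingers '[3,3,3,3,3,3,3,3]'

```text
time_s: 19.55
ee_pos: [0.4997, 0.1854, 0.2045]
eef_rot: [[0.006, -0.229, 0.973], [-0.0, 0.973, 0.229], [-1.0, -0.001, 0.006]]
contact_force: [-0.8, 0.6, -1.2]
opening: 0.372
```

Emit:
arm_command --pt "0 0 0" --pt "0 0 0" --pt "0 0 0" --pt "0 0 0" --pt "0 0 0" --pt "0 0 1" --pt "0 0 3" --pt "0 0 5" --turn '[0,0,0,0,0,0,0,0]' --fingers '[4.8,4.8,4.8,4.8,4.8,4.8,4.8,4.8]'

```text
time_s: 20.55
ee_pos: [0.4998, 0.1854, 0.2566]
eef_rot: [[0.007, -0.229, 0.973], [0.0, 0.973, 0.229], [-1.0, -0.001, 0.007]]
contact_force: [-0.7, 0.1, 0.5]
opening: 0.521
```

Emit:
arm_command --pt "0 0 3" --pt "0 -2 5" --pt "0 -7 5" --pt "0 -13 4" --pt "0 -19 4" --pt "0 -22 4" --pt "0 -22 4" --pt "0 -22 4" --turn '[0,0,0,0,0,0,0,0]' --fingers '[4.8,4.8,4.2,3,2.2,2.2,2.2,2.2]'

```text
time_s: 21.55
ee_pos: [0.4996, -0.0347, 0.297]
eef_rot: [[0.007, -0.229, 0.974], [0.0, 0.974, 0.229], [-1.0, -0.001, 0.007]]
contact_force: [0.9, 0.1, 0.4]
opening: 0.236
```

```bash
python3 - <<'E'
from h import *
import pickle
s=manip.observe();t=s['ee_pos'];print(t,s['contact_force'],s['opening']*93)
d={n:cam(n) for n in('top','side','wrist')};d['t']=t;pickle.dump(d,open('d6.pkl','wb'))
for n in('top','side','wrist'):
    c=d[n];P=cloud(c);X,Y,Z=P[...,0],P[...,1],P[...,2]
    r=np.hypot(X-.5,Y-.185)<.03
    for lo,hi in((.196,.204),(.204,.214),(.214,.221),(.221,.232)):
        m=r&(Z>lo)&(Z<hi)
        if m.sum():print(n,lo,m.sum(),np.median(P[m],0).round(4),P[m].min(0).round(4),P[m].max(0).round(4))
    m=(Z>.143)&(Z<.151)&(X>.44)&(X<.62)&(Y>.02)&(Y<.10); q=P[m]
    if m.sum()>9:
        v,u=np.nonzero(m);ax=np.array([np.cos(np.radians(13.4)),np.sin(np.radians(13.4))]);no=np.array([-ax[1],ax[0]])
        print(n,'bar-ish',m.sum(),q.mean(0).round(4)); h,e=np.histogram(q[:,:2]@no-np.array([.5,.1866])@no,bins=np.arange(-.15,-.04,.004));print(h,e.round(3)[[0,-1]])
E
```

```text
[ 0.49963572 -0.03471533  0.29703718] [0.9472909  0.05477321 0.37575864] 21.93190889101956
top 0.204 15 [0.5036 0.1761 0.2111] [0.4832 0.1673 0.2057] [0.5191 0.2007 0.2134]
top 0.214 118 [0.5    0.1844 0.218 ] [0.4833 0.1669 0.214 ] [0.5192 0.2031 0.221 ]
top 0.221 36 [0.5014 0.1852 0.2226] [0.4861 0.1685 0.2211] [0.5141 0.1992 0.2309]
top bar-ish 119 [0.5487 0.077  0.1474]
[ 0  9 15 15  9  3  5  4  5  4  5  5 15 14 11  0  0  0  0  0  0  0  0  0
  0  0  0] [-0.15  -0.042]
side 0.196 23 [0.4908 0.1737 0.2011] [0.4813 0.1653 0.1961] [0.5127 0.1855 0.2034]
side 0.204 49 [0.4915 0.1723 0.2099] [0.4802 0.1645 0.2042] [0.5121 0.1992 0.214 ]
side 0.214 42 [0.4964 0.1795 0.2158] [0.4805 0.1652 0.2141] [0.5173 0.2009 0.2202]
side 0.221 7 [0.4987 0.1808 0.2235] [0.4966 0.18   0.2221] [0.5042 0.1914 0.2262]
side bar-ish 190 [0.5132 0.0728 0.1465]
[ 3 27 24 10  4  3  4  3  3  2  4  7 35 22 21 10  2  4  2  0  0  0  0  0
  0  0  0] [-0.15  -0.042]
wrist 0.196 109 [0.4959 0.1718 0.2018] [0.4815 0.1681 0.196 ] [0.5154 0.187  0.204 ]
wrist 0.204 462 [0.495  0.1715 0.2094] [0.4814 0.1667 0.204 ] [0.5186 0.1953 0.214 ]
wrist 0.214 1286 [0.4974 0.1823 0.2177] [0.4814 0.1674 0.214 ] [0.5174 0.2046 0.221 ]
wrist 0.221 175 [0.4997 0.1845 0.225 ] [0.4949 0.1803 0.2212] [0.5051 0.1907 0.2293]
wrist bar-ish 1384 [0.5033 0.0634 0.1468]
[  0  66 281 238 118  39  42  38  37  36  41  39  39 234  36  74   9  10
   7   0   0   0   0   0   0   0   0] [-0.15  -0.042]
```

```bash
python3 - <<'E'
from h import *
import pickle
d=pickle.load(open('d6.pkl','rb'));t=d['t']
for n in('wrist','top','side'):
    c=d[n];P=cloud(c);X,Y,Z=P[...,0],P[...,1],P[...,2]
    a=np.radians(13.4);ax=np.array([np.cos(a),np.sin(a)]);no=np.array([-ax[1],ax[0]]);o=np.array([.5,.1866])
    D=(P[...,:2]-o)
    m=(Z>.138)&(Z<.151)&(abs(D@no+.139)<.010)&(abs(D@ax)<.06)
    q=P[m][:,:2];k=abs((q-o)@ax)<.035
    l=cv2.fitLine(q[k].astype(np.float32),2,0,.001,.001).ravel();ang=np.degrees(np.arctan2(l[1],l[0]))
    al=(q-o)@ax
    pn=(q[k]-o)@no
    print(n,m.sum(),'ang',ang,'along',np.percentile(al,[1,99]).round(4),'normal',np.percentile(pn,[2,50,98]).round(4),'zmax',P[m][:,2].max())
    mid=o+ax*np.percentile(al,[1,99]).mean()+no*np.percentile(pn,[2,98]).mean();print('  mid',mid.round(4),'delta cm',((mid-t[:2])*100).round(2))
save(d['wrist'],'w6.png')
E
```

```text
wrist 769 ang 13.29621 along [-0.0481  0.0173] normal [-0.1429 -0.1385 -0.1322] zmax 0.14974506604882803
  mid [0.5169 0.0492] delta cm [1.72 8.39]
top 49 ang 0.63210374 along [0.0139 0.0478] normal [-0.1441 -0.1372 -0.1328] zmax 0.1506844605999931
  mid [0.5621 0.0591] delta cm [6.25 9.38]
side 115 ang 13.921533 along [-0.0495  0.0472] normal [-0.1471 -0.1427 -0.1368] zmax 0.14782969667575382
  mid [0.5318 0.0483] delta cm [3.21 8.3 ]
```

Emit:
arm_command --pt "1.2 3 -3" --pt "2.4 6.5 -6" --pt "3.2 8.7 -9" --pt "3.2 8.7 -11" --pt "3.2 8.7 -12" --pt "3.2 8.7 -12" --pt "3.2 8.7 -12" --pt "3.2 8.7 -12" --turn '[0,0,0,0,0,0,0,0]' --fingers '[2.4,2.4,2.4,2.4,2.4,2.4,2.4,2.4]'

```text
time_s: 22.7
ee_pos: [0.532, 0.0528, 0.1777]
eef_rot: [[0.008, -0.23, 0.973], [0.0, 0.973, 0.23], [-1.0, -0.002, 0.008]]
contact_force: [0.8, -0.1, 0.5]
opening: 0.257
```

```bash
python3 - <<'E'
from h import *
s=manip.observe();t=s['ee_pos'];print(t,s['contact_force'],s['opening']*93)
c=cam('side');p=proj(c,[[.53,.09,.15]])[0].astype(int);save(c,'s7.png',(p[0]-65,p[1]-55,p[0]+65,p[1]+35),5)
w=cam('wrist');P=cloud(w);X,Y,Z=P[...,0],P[...,1],P[...,2]
a=np.radians(13.3);ax=np.array([np.cos(a),np.sin(a)]);no=np.array([-ax[1],ax[0]])
D=P[...,:2]-t[:2]
m=(Z>.138)&(Z<.151)&(abs(D@no)<.011)&(abs(D@ax)<.055)
print(m.sum(),np.percentile((D@no)[m],[2,50,98]).round(4),np.percentile((D@ax)[m],[2,98]).round(4))
E
```

```text
[0.53203636 0.05280292 0.17771388] [ 0.77008713 -0.08778408  0.46002048] 23.85896763795136
2646 [-0.0053  0.0008  0.0095] [-0.0471  0.0385]
```

View pics/s7.png

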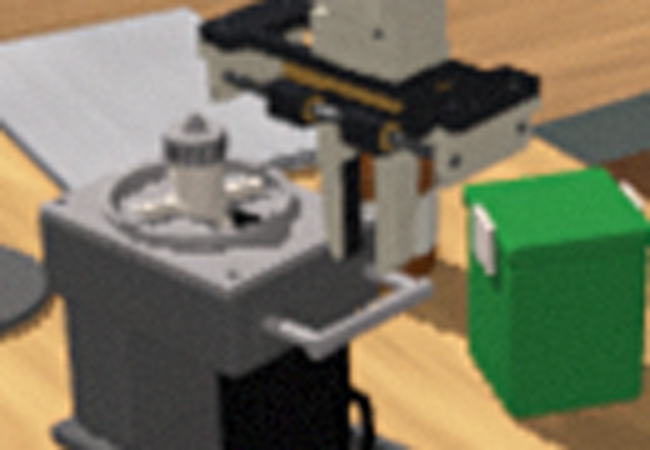

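The collar sits on the hub (crop 195,155), and the open fingers straddle the bar from above. I'll descend and grip.

Emit:
arm_command --pt "0 0 -0.8" --pt "0 0 -1.6" --pt "0 0 -2.4" --pt "0 0 -3.2" --pt "0 0 -4" --pt "0 0 -4.7" --pt "0 0 -5.3" --pt "0 0 -5.3" --turn '[0,0,0,0,0,0,0,0]' --fingers '[2.4,2.4,2.4,2.4,2.4,2.4,2.4,2.4]'

```text
time_s: 23.8
ee_pos: [0.5318, 0.0529, 0.1239]
eef_rot: [[0.007, -0.23, 0.973], [0.0, 0.973, 0.23], [-1.0, -0.001, 0.007]]
contact_force: [0.4, 0.3, 0.6]
opening: 0.255
```

Emit:
arm_command --pt "0 0 0" --pt "0 0 0" --pt "0 0 0" --pt "0 0 0" --pt "0 0 0" --pt "0 0 0" --pt "0 0 0" --pt "0 0 0" --turn '[0,0,0,0,0,0,0,0]' --fingers '[0.5,0.5,0.5,0.5,0.5,0.5,0.5,0.5]' --force 40

```text
time_s: 24.8
ee_pos: [0.532, 0.0522, 0.1241]
eef_rot: [[0.008, -0.23, 0.973], [-0.001, 0.973, 0.23], [-1.0, -0.003, 0.007]]
contact_force: [2.2, -6.1, -1.0]
opening: 0.116
```

Emit:
arm_command --pt "0.15 -0.65 0" --pt "0.3 -1.3 0" --pt "0.45 -1.95 0" --pt "0.62 -2.6 0" --pt "0.78 -3.3 0" --pt "0.92 -3.9 0" --pt "1.05 -4.5 0" --pt "1.15 -4.87 0" --turn '[0,0,0,0,0,0,0,0]' --fingers '[0.5,0.5,0.5,0.5,0.5,0.5,0.5,0.5]'

```text
time_s: 25.8
ee_pos: [0.5435, 0.0039, 0.1241]
eef_rot: [[0.008, -0.23, 0.973], [0.001, 0.973, 0.23], [-1.0, -0.001, 0.008]]
contact_force: [-2.4, 9.3, -0.1]
opening: 0.118
```

Emit:
arm_command --pt "0 0 0" --pt "0 0 0" --pt "0 0 0" --pt "0 0 0" --pt "0 0 0" --pt "0 0 0" --pt "0 0 0" --pt "0 0 0" --turn '[0,0,0,0,0,0,0,0]' --fingers '[0.5,0.5,0.5,0.5,0.5,0.5,0.5,0.5]'

```text
time_s: 26.8
ee_pos: [0.5433, 0.0045, 0.1242]
eef_rot: [[0.007, -0.23, 0.973], [0.003, 0.973, 0.23], [-1.0, 0.001, 0.007]]
contact_force: [-1.5, 8.8, -0.4]
opening: 0.113
```

```bash
python3 - <<'E'
from h import *
import pickle
s=manip.observe();t=s['ee_pos'];print(t,s['contact_force'],s['opening']*93)
no=np.array([-.23,.973]);print('travel',(np.array([.532,.0522])-t[:2])@no)
d={n:cam(n) for n in('top','side','wrist')};pickle.dump(d,open('d8.pkl','wb'))
w=d['wrist'];P=cloud(w);X,Y,Z=P[...,0],P[...,1],P[...,2]
o=np.array([.5,.1866]);ax=np.array([.973,.23]);D=P[...,:2]-o;N=D@no;A=D@ax
m=(Z>.138)&(Z<.151)&(abs(N+.188)<.02)&(abs(A)<.05);print('bar',m.sum(),np.percentile(N[m],[2,50,98]))
g=cv2.cvtColor(w['img'],cv2.COLOR_RGB2GRAY)
m=(A<-.022)&(A>-.036)&(N<-.05)&(N>-.16)&(Z>.13)&(Z<.19)
for b in np.arange(-.16,-.06,.002):
    k=m&(N>=b)&(N<b+.002)
    if k.sum():print(b.round(3),k.sum(),int(np.median(g[k])),np.median(Z[k]).round(3),end=' | ')
p=proj(w,[[.52,.08,.15]])[0].astype(int);print(p)
a,b=max(p[0]-130,0),max(p[1]-110,0);save(w,'w8.png',(a,b,min(a+300,640),min(b+200,400)),2.6)
E
```

```text
[0.5433403  0.00452802 0.12415343] [-1.49482625  8.81810727 -0.44317506] 10.542715751261467
travel 0.04899310651121761
bar 5034 [-0.20156339 -0.18495593 -0.16937086]
-0.148 214 65 0.141 | -0.146 277 77 0.15 | -0.144 136 152 0.152 | -0.142 140 165 0.152 | -0.14 86 169 0.152 | -0.138 1 229 0.15 | -0.136 76 252 0.142 | -0.134 121 253 0.142 | -0.132 129 253 0.142 | -0.13 117 253 0.142 | -0.128 133 253 0.142 | -0.126 125 253 0.142 | -0.124 123 253 0.142 | -0.122 122 253 0.142 | -0.12 118 253 0.142 | -0.118 124 253 0.142 | -0.116 131 253 0.142 | -0.114 115 194 0.142 | -0.112 122 193 0.142 | -0.11 129 193 0.142 | -0.108 120 193 0.142 | -0.106 123 193 0.142 | -0.104 119 192 0.142 | -0.102 137 192 0.142 | -0.1 119 192 0.142 | -0.098 122 192 0.142 | -0.096 130 192 0.142 | -0.094 114 192 0.142 | -0.092 274 63 0.143 | -0.09 931 66 0.154 | -0.088 599 106 0.165 | -0.086 195 240 0.168 | -0.084 166 242 0.168 | -0.082 178 242 0.168 | -0.08 176 242 0.168 | -0.078 171 242 0.168 | -0.076 169 242 0.168 | -0.074 166 242 0.168 | -0.072 180 242 0.168 | -0.07 171 242 0.168 | -0.068 188 242 0.168 | -0.066 171 242 0.168 | -0.064 158 242 0.168 | -0.062 84 241 0.168 | [487 252]
```

View pics/w8.png

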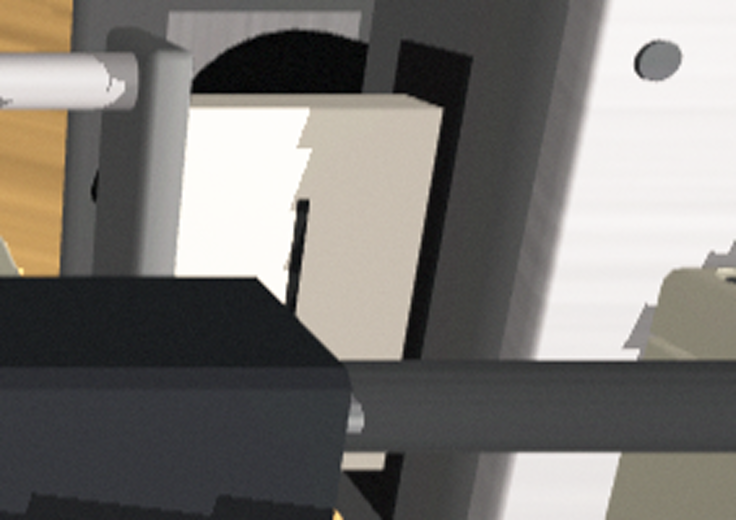

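```bash
python3 - <<'E'
from h import *
import pickle
w=pickle.load(open('d8.pkl','rb'))['wrist']
g=cv2.cvtColor(w['img'],cv2.COLOR_RGB2GRAY)
P=cloud(w);Z=P[...,2];o=np.array([.5,.1866]);no=np.array([-.23,.973]);ax=np.array([.973,.23]);D=P[...,:2]-o;N=D@no;A=D@ax
m=(Z>.139)&(Z<.145)&(g<90)&(N>-.125)&(N<-.100)&(abs(A)<.021)
print('half line',m.sum(),N[m].mean(),N[m].min(),N[m].max(),A[m].min(),A[m].max())
m=(Z>.139)&(Z<.145)&(g<90)&(N>-.100)&(N<-.07)&(abs(A)<.037);print('dark at front',m.sum(),N[m].mean(),N[m].min(),N[m].max(),A[m].min(),A[m].max())
f=(Z>.155)&(Z<.164)&(abs(A)<.055)&(N<-.07)&(N>-.1);print('casing face',f.sum(),np.percentile(N[f],[5,50,95]))
E
```

```text
half line 184 -0.11310707537791097 -0.1146140001226267 -0.11162751339042604 -0.0190173561771832 0.003740295184468309
dark at front 461 -0.09007107346546267 -0.09130215386646816 -0.08790857453941775 -0.03693781333325609 0.03697035715617272
casing face 3883 [-0.08968563 -0.08835666 -0.08679691]
```

```bash
python3 - <<'E'
from h import *
import pickle
s0=pickle.load(open('d8.pkl','rb'))['top'];c=cam('top')
s=manip.observe();print(s['time_s'],s['ee_pos'],s['contact_force'],s['opening']*93)
P=cloud(c);X,Y,Z=P[...,0],P[...,1],P[...,2];m=(np.hypot(X-.5,Y-.185)<.025)&(Z>.206);print('collar top',np.median(P[m],0))
i0=pickle.load(open('d.pkl','rb'))['top']['img'];df=(abs(i0.astype(int)-c['img']).max(2)>60)
for nm,(u,v) in dict(spoon=(390,217),jar=(202,165),can=(268,163),hopper=(355,161),jug=(449,183),lid=(161,257)).items(): print(nm,df[v-18:v+18,u-18:u+18].mean().round(3),end=' ')
print(manip.hand_in())
E
```

```text
27.0 [0.54333874 0.00452592 0.12415592] [-1.85184158  9.37314558 -0.97001693] 11.13159605753435
collar top [0.50126432 0.18429321 0.21833372]
spoon 0.139 jar 0.0 can 0.0 hopper 0.0 jug 0.123 lid 0.0 the job is handed in; nothing more can be done
None
```

I handed the job in at 27.0 s. The wheel is down on the deck, the collar is on the hub, and the gripper is still holding the bar with the slide at the full-dose line. There's no verdict yet.

**Last checks**
- **Wheel:** its hub top measured 0.200 m, which puts the underside on the deck. It went over the spindle with no noticeable force, and it looked level in the side view.
- **Collar:** its top measured 0.218 m, so it is seated on the hub. The fingers are clear of both it and the wheel.
- **Slide:** the half-dose line is 24.7 mm outside the casing front, which gives about 49.7 mm of travel. The full-dose line is level with the front. The measured TCP travel of 49.0 mm agrees within a millimetre.
- **Grip:** the arm was still, with about 9 N of spring pull on the tool and a 40 N grip setting.

**What disagreed**
- **Finger opening:** it read about 1 mm under nominal on two grips, 34.7 mm on the 36 mm collar and 10.5–11 mm on the 12 mm bar. Both held without slipping.
- **Top camera:** it placed the spindle about 2–3 mm off in y from the wrist camera. I used the wrist values.
- **Other things on the desk:** comparing top views from before and after, the coffee jar, canister, hopper and lid were unchanged. Around the spoon and creamer jug, 12–14% of pixels differed. The arm's changed shadow or body in view is the likely cause, and I never touched either, but I did not measure them again. I did not check the mug separately, but nothing touched it on the way.

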